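Turn the leaf of the colour-standards folder and bring the sample up

TASK

Set up the next colour comparison: with your fingertips push the swing leaf of the colour-standards folder, which stands ajar over the right-hand panel, over the spine until it lies flat on the left-hand panel; then push the squat amber sample jar along the bench until it stands upright against the folder's left-hand edge, beside the turned leaf. Only push: pinch and lift nothing, do not shove the folder out of its place, and leave the other glassware and bottles undisturbed.

Things in the scene. Friction and masses are not known exactly. Their poses are not given: they have to be found in the camera images.
- folder: Open folder lying on the bench like an open book: 190 mm along its spine, 276 mm across, 2.2 kg, loose on rubber feet. Origin: at bench level under the middle of the spine; x along the spine away from the robot, y to the left, z up. Turned by up to 15 degrees. Two fixed white panels with colour chips, right (-y) and left (+y), reach from 13 to 138 mm off the spine line, tops 19 mm up.
- spine_mid (a point): Middle of the leaf's hinge line, 21.5 mm above the folder's origin, axes as the folder's; the hinge line runs along x. Under it lies an aluminium spine block 26 mm wide, 14 mm high, with end lugs to 26 mm high.
- leaf (a joint): Angle (rad) of the rigid pale-grey swing leaf about the spine: 0 flat on the right-hand panel, 1.57 upright, 3.14 flat on the left-hand panel (stops at 0 and 3.14). Starts ajar at 0.3 to 0.8. The leaf reaches from 10 to 135 mm from the hinge line, is 174 mm long along the spine, 4 mm thick, 100 g. Stiff hinge: it stays at any angle it is left at; 1 to 2 N at its free edge moves it.
- leaf_edge (a point): Middle of the leaf's free edge, 135 mm from the hinge line, in mid-thickness. The frame turns with the leaf: x along the spine, -y from hinge to free edge, z normal to the leaf (up at angle 0, down when flat on the left).
- jar_mid (a point): Centre (half-way up) of the squat amber glass sample jar with white screw cap and paper band: 58 mm diameter, 62 mm high, 140 to 260 g, straight sides up to 32 mm, above that a little narrower. It stands on the bench left of the folder, 50 to 90 mm clear of its left-hand edge, opposite the near or the far half of that edge (the beaker is opposite the other half).
- beaker_mid (a point): Centre (half-way up) of an open clear glass beaker, 56 mm diameter, 70 mm high, on the bench left of the folder. Leave alone.
- flask_mid (a point): Point on the axis, 50 mm up, of a stoppered conical glass flask, 68 mm base diameter, 116 mm high, beyond the folder's far end. Leave alone.
- vial_mid (a point): Centre (half-way up) of a small capped glass vial, 29 mm diameter, 52 mm high, on the robot's side of the folder. Leave alone.
- square_bottle_mid (a point): Point on the axis, 50 mm up, of a square blue plastic bottle, 66 mm wide, 108 mm high, at the far right. Leave alone.
- funnel_mid (a point): Point on the axis, 40 mm up, of a white plastic funnel standing mouth down, 74 mm wide, 82 mm high, at the far left. Leave alone.
Mind the look-alikes: they are no part of the job. What is shaped like the part that bears jar_mid but blue or green is not meant.

How it is judged:
By the outcome, as a careful person would: the job done as asked, in the order asked, and still so for the second after the job is handed in, with the robot touching nothing.
It also fails if it takes over 58 s, if anything falls off the work surface, if the arm or the gripper's body presses on something with over 40 N, if the wrist force passes 120 N, or if a joint passes its speed limit or range.

ROBOT

A 6-joint arm with a two-finger parallel gripper is mounted at the origin on the work surface. World frame = base frame: x ahead of the robot, y to its left, z up, the work surface at z = 0. Lengths are in m, angles in rad, forces in N, time in s.
With the tool pointing down it reaches from about 0.325 to 0.925 m from the base axis. Payload 3.1 kg.
Tool frame: the origin (TCP) lies midway between the tips of the shut fingers; the grasp point (between the pads) lies 19 mm behind it; z points along the fingers, x is the direction in which the jaws open and shut, and the axes are right-handed (so a half turn about z gives the same grasp; the last joint's range is limited). The gripper opens to 85 mm and grips with 20 to 120 N. Pads are 22 mm wide; open, the fingers measure 114 mm over their backs; the gripper's body (76 mm by 85 mm) begins 54 mm behind the grasp point. The pads swing forward as they close: fully open they stand 13 mm farther back than shut.
Start: joints at [-1.449, 0.217, 1.613, -0, 1.311, -0.112], TCP at [0.145, -0.608, 0.231] pointing down, gripper open.
Joint ranges: [-2.75, 2.75], [-0.78, 2.1], [0.31, 2.55], [-1.13, 4.27], [0.13, 2.63], [-2.58, 2.58]. Speed limits (rad/s): [2.79, 2.79, 3.14, 3.14, 3.14, 3.14].

INTERFACE

Orientations are given as a unit quaternion [x, y, z, w].
In Python, from workcell import manip gives the robot as it stands.
- The arm moves only by the tool carry_out, never from a script. Its argument "targets" is a list of rows, each a list of 5 numbers: the opening, from -1 (shut) to 1 (fully open), then the shift along the tool's x, y, z in m, then the turn about the tool's z in rad. A call has 1 to 10 rows; each row is the pose to reach, as a shift and turn from the pose measured when the call began, along the tool's axes at that moment; what a row does not reach only later rows make up. A row lasts 1/8 s, in which the tool goes at most 62.5 mm and 10.7 degrees, less where a joint would pass 70% of its speed; a pose out of reach is approached as far as the arm can. A call with a gripper value outside its range is refused whole. The fingers move at their own pace and stop on an object; "force" is the grip in N (left out, the last holds). Time passes only in rows, so rows that repeat a pose let the fingers close. It gives the time, the measured TCP pose, the force and the opening at its end, in the units of the state.
- manip.get_obs(): the state, without advancing time (a new reading comes with each control period).
- manip.read_camera(name): name is "side" or "top" or "wrist"; returns a dict with "frame" (420x560x3 uint8, red, green, blue), "mtx" (3x3 intrinsics, pixels), "R" (3x3) and "t" (3): a world point X has camera coordinates R X + t. Camera axes: x right, y down, z forward; pixel columns grow to the right and rows downward; lengths in m; the calibration is good to about 2 mm. A picture is of the moment at which its call begins. There is no depth.
- manip.finish_job(): hands the job in, once; it reports no verdict.
The state is a dict: "time_s": time; "qpos": joint angles; "qd": joint speeds; "joint_efforts": joint torques, N m; "position": TCP position; "orientation": TCP orientation; "wrist_force": force on the tool from outside, world axes, zero at the start; "torque": the same for the moment, N m; "gripper_width": finger opening in m.
Only numpy, scipy, OpenCV 4.12 (cv2) and the standard library are available. Lean on these libraries where they do the work, as an engineer would, in place of code of your own. Each camera call takes 0.05 s, during which the arm holds its last target.

## Working session

There is one attempt and no reset: what is moved stays moved. The work goes in short steps, Python scripts to look and compute and a tool call to move; the robot and the scene stay as the last step left them, time stands still between calls to the robot, and variables do not carry over. Pictures are saved under pics/ and viewed, and the job is handed in when it is done.

Besides the shell and the picture viewer there is one more tool, called after "Call:" in YAML: its name, and indented under it one key for each argument. carry_out: Moves the arm, as the interface text tells. Its arguments: {"type":"object","properties":{"targets":{"type":"array","items":{"type":"array","items":{"type":"number"}}},"force":{"type":"number"}},"required":["targets"]}

```bash
mkdir -p pics; ls
cat > h.py <<'E'
from workcell import manip
import numpy as np, cv2, pickle
def snap(tag,names=("side","top","wrist")):
    for n in names:
        c=manip.read_camera(n); cv2.imwrite(f"pics/{tag}_{n}.png",c["frame"][:,:,::-1]); pickle.dump(c,open(f"pics/{tag}_{n}.pkl","wb"))
def load(tag,n): return pickle.load(open(f"pics/{tag}_{n}.pkl","rb"))
def ray(c,u,v,z):
    d=c["R"].T@np.linalg.inv(c["mtx"])@np.array([u,v,1.]); o=-c["R"].T@c["t"]
    return o+d*(z-o[2])/d[2]
def proj(c,X):
    p=c["mtx"]@(c["R"]@np.array(X)+c["t"]); return p[:2]/p[2]
E
python3 - <<'E'
from h import *
print(manip.get_obs())
snap("a")
for n in("side","top"):
    c=load("a",n);print(n,-c["R"].T@c["t"],c["R"][2])
E
```

```text
pics
{'time_s': 0.0, 'qpos': array([-1.44922996e+00,  2.17738669e-01,  1.61493390e+00,  3.96790580e-06,
        1.31129858e+00, -1.12190923e-01]), 'qd': array([ 4.36395288e-04, -5.90383100e-05, -1.51609285e-04, -8.05516743e-04,
        1.40108700e-03,  2.29607280e-03]), 'joint_efforts': array([-6.40001035e-04, -3.96845162e+01, -3.03855515e+01, -3.46167089e-04,
        9.60894395e-03,  4.35913599e-07]), 'position': array([ 0.14470021, -0.60718122,  0.229978  ]), 'orientation': array([ 0.78473929, -0.61982484, -0.00084351, -0.00083834]), 'wrist_force': array([-0.43513942, -0.0969932 ,  0.2572144 ]), 'torque': array([-0.01423324, -0.00151025,  0.01765035]), 'gripper_width': 0.08561020463507493}
side [0.33192698 0.55331937 0.68627401] [ 0.2784492  -0.66378123 -0.69416174]
top [ 0.50532828 -0.04253084  1.06735775] [ 0.0621238   0.02979545 -0.99762361]
```

View pics/a_top.png

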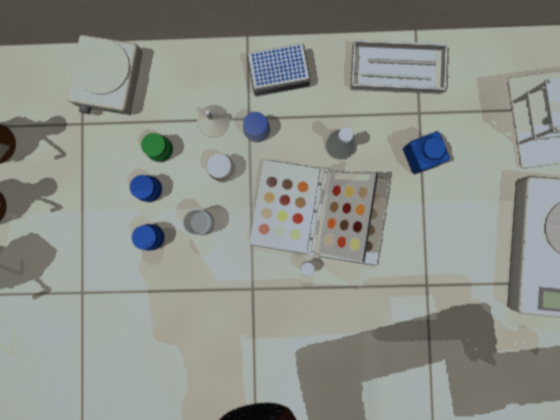

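View pics/a_side.png

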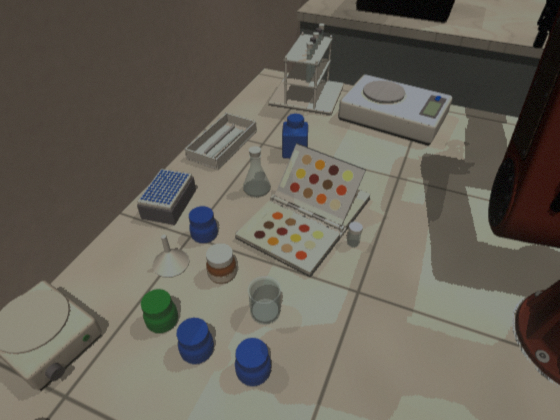

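The jar with the white cap and amber body is at top (220,167) and side (221,263), opposite the far half of the folder. The beaker is at top (199,222). The leaf stands ajar over the right panel. I'll enlarge the pictures to get corner positions.

Run:
```python
from h import *
c=load("a","top")["frame"][:,:,::-1]
cv2.imwrite("pics/a_topz.png",cv2.resize(c[100:290,180:410],None,fx=3.4,fy=3.1,interpolation=cv2.INTER_CUBIC))
c=load("a","side")["frame"][:,:,::-1]
cv2.imwrite("pics/a_sidez.png",cv2.resize(c[130:330,150:400],None,fx=3,fy=3,interpolation=cv2.INTER_CUBIC))
```

```text
(no output)
```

View pics/a_topz.png

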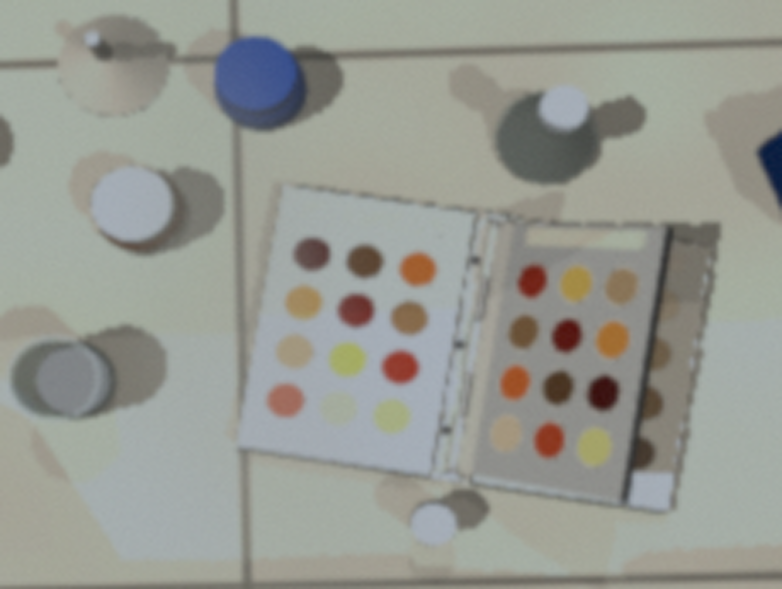

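View pics/a_sidez.png

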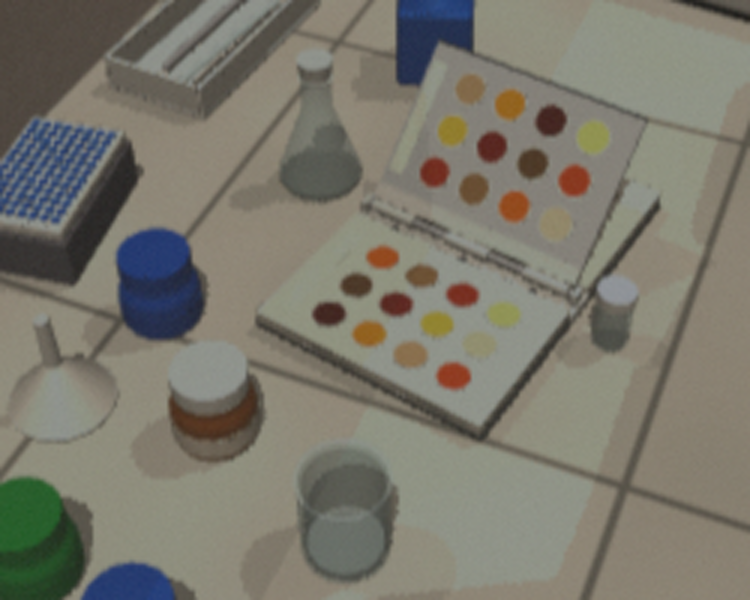

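```bash
cat > fit.py <<'E'
from h import *
from scipy.optimize import least_squares
T=load("a","top");S=load("a","side")
tz=lambda x,y:np.array([180+(x+.5)/3.4-.5,100+(y+.5)/3.1-.5]); sz=lambda x,y:np.array([150+(x+.5)/3-.5,130+(y+.5)/3-.5])
F=[(T,(.095,.138,.019),tz(283,184)),(T,(-.095,.138,.019),tz(240,446)),(T,(-.095,-.138,.019),tz(673,509)),(T,(.095,-.138,.019),tz(718,225)),
(S,(.095,.138,.019),sz(258,317)),(S,(-.095,.138,.019),sz(480,430)),(S,(-.095,-.138,.019),sz(659,199))]
L=[(T,.087,tz(668,228)),(T,-.087,tz(627,500)),(S,.087,sz(437,42)),(S,-.087,sz(648,120))]
def W(p,X):
    a=p[2];return np.array([p[0]+np.cos(a)*X[0]-np.sin(a)*X[1],p[1]+np.sin(a)*X[0]+np.cos(a)*X[1],X[2]])
def edge(p,x,r=.135): return W(p,(x,-r*np.cos(p[3]),.0215+r*np.sin(p[3])))
def res(p):
    return np.concatenate([proj(c,W(p,X))-q for c,X,q in F]+[proj(c,edge(p,x))-q for c,x,q in L])
r=least_squares(res,[.5,-.05,0,.5],loss="soft_l1");p=r.x
if __name__=="__main__":
    print(p,np.round(res(p).reshape(-1,2),1))
    print("edge",edge(p,.087),edge(p,-.087))
    def multi(tp,sp,z1,z2):
        print(ray(T,*tp,z1),ray(S,*sp,z2))
    print("jar cap");multi(tz(134,204),sz(208,368),.062,.062)
    print("beaker top");multi(tz(62,378),sz(345,475),.07,.07)
    print("vial");multi(tz(434,523),sz(617,290),.052,.052)
    print("flask");multi(tz(564,107),sz(315,60),.116,.116)
    print("blue");multi(tz(257,73),sz(155,250),.062,.062)
    print("funnel");multi(tz(93,38),sz(42,322),.082,.082)
    for q in [ray(T,*tz(134,204),.062),ray(T,*tz(62,378),.07),ray(T,*tz(257,73),.062),ray(T,*tz(434,523),.052)]:
        a=p[2];d=q[:2]-p[:2];print("folder frame",d@[np.cos(a),np.sin(a)],d@[-np.sin(a),np.cos(a)])
E
python3 fit.py
```

```text
[ 0.54980889 -0.09853407 -0.17441242  0.77092689] [[-1.1 -1. ]
 [-1.9  1.3]
 [-1.3  0.6]
 [-2.3  4.3]
 [-1.8 -2. ]
 [ 1.7 -1. ]
 [ 1.  -3. ]
 [ 0.5 -1.3]
 [ 0.2 -0.5]
 [ 0.5 -0.8]
 [-0.3 -1.1]]
edge [ 0.61868598 -0.20899288  0.11556805] [ 0.4473258  -0.17879875  0.11556805]
jar cap
[0.64767992 0.10781489 0.062     ] [0.64895921 0.11020153 0.062     ]
beaker top
[0.53156823 0.15230455 0.07      ] [0.53199008 0.15656843 0.07      ]
vial
[ 0.42973793 -0.07025104  0.052     ] [ 0.42993271 -0.0669356   0.052     ]
flask
[ 0.69482388 -0.15084182  0.116     ] [ 0.69416716 -0.14806486  0.116     ]
blue
[0.73449819 0.03034069 0.062     ] [0.73498713 0.03011111 0.062     ]
funnel
[0.75658097 0.1279013  0.082     ] [0.75468388 0.13168727 0.082     ]
folder frame 0.0605785645633777 0.2202018830918072
folder frame -0.06149182971776891 0.24386777692375092
folder frame 0.15952374667676505 0.15896860675438204
folder frame -0.12315726691591455 0.007018085648551463
```

```bash
cat >> h.py <<'E'
from scipy.spatial.transform import Rotation as Ro
FX,FY,FA=0.5498,-0.0985,-0.1744
def f2w(X): 
    c,s=np.cos(FA),np.sin(FA);return np.array([FX+c*X[0]-s*X[1],FY+s*X[0]+c*X[1],X[2]])
def w2f(P):
    c,s=np.cos(FA),np.sin(FA);d=np.array(P[:2])-[FX,FY];return np.array([c*d[0]+s*d[1],-s*d[0]+c*d[1],P[2]])
def plan(fps):
    o=manip.get_obs();R=Ro.from_quat(o["orientation"]).as_matrix()
    yaw=np.arctan2(R[1,0],R[0,0]);print("yaw-FA",yaw-FA,"turn tool",-(FA-yaw),"pos f",np.round(w2f(o["position"]),4),"F",np.round(o["wrist_force"],1),"t",o["time_s"],"q",np.round(o["qpos"],2),"w",o["gripper_width"])
    for X in fps: print(X,np.round(R.T@(f2w(X)-o["position"]),4))
E
python3 - <<'E'
from fit import *
import h
print("square",ray(T,427,152,.0),h.w2f(ray(T,433,147,.1)))
for q in F[:]: print(q[1],np.round(h.w2f(ray(q[0],*q[2],.019)),4))
h.plan([(0,-.145,.2),(0,-.145,.095)])
E
```

```text
square [ 0.6731121 -0.3402922  0.       ] [ 0.15469652 -0.20234104  0.1       ]
(0.095, 0.138, 0.019) [0.0933 0.1353 0.019 ]
(-0.095, 0.138, 0.019) [-0.0915  0.1345  0.019 ]
(-0.095, -0.138, 0.019) [-0.0933 -0.1405  0.019 ]
(0.095, -0.138, 0.019) [ 0.1049 -0.1415  0.019 ]
(0.095, 0.138, 0.019) [0.0883 0.1406 0.019 ]
(-0.095, 0.138, 0.019) [-0.0934  0.1419  0.019 ]
(-0.095, -0.138, 0.019) [-0.0974 -0.1269  0.019 ]
yaw-FA -1.1626193306107209 turn tool -1.1626193306107209 pos f [-0.3106 -0.5714  0.2303] F [0.3 0.3 0.1] t 0.15 q [-1.45  0.22  1.61  0.    1.31 -0.11] w 0.0856210061700008
(0, -0.145, 0.2) [-0.268  -0.4544  0.0309]
(0, -0.145, 0.095) [-0.2679 -0.4543  0.1359]
```

Call:
carry_out:
  targets:
    - [-1,-0.268,-0.454,0.02,-1.163]
    - [-1,-0.268,-0.454,0.02,-1.163]
    - [-1,-0.268,-0.454,0.02,-1.163]
    - [-1,-0.268,-0.454,0.02,-1.163]
    - [-1,-0.268,-0.454,0.02,-1.163]
    - [-1,-0.268,-0.454,0.02,-1.163]
    - [-1,-0.268,-0.454,0.02,-1.163]
    - [-1,-0.268,-0.454,0.02,-1.163]
    - [-1,-0.268,-0.454,0.02,-1.163]
    - [-1,-0.268,-0.454,0.02,-1.163]
  force: 20

```text
time_s: 1.4
position: [0.5252, -0.2395, 0.2102]
orientation: [0.996, -0.085, -0.001, -0.001]
wrist_force: [0.4, -0.6, 0.2]
gripper_width: -0.0
```

Run:
```python
from h import *
plan([(0,-.145,.095)])
snap("b")
import cv2
```

```text
yaw-FA 0.004196095242944786 turn tool 0.004196095242944786 pos f [ 2.000e-04 -1.432e-01  2.102e-01] F [ 0.4 -0.6  0.2] t 1.4 q [-0.55  0.14  1.75  0.    1.26 -0.38] w -8.587192990852629e-08
(0, -0.145, 0.095) [-0.      0.0021  0.1152]
```

View pics/b_side.png

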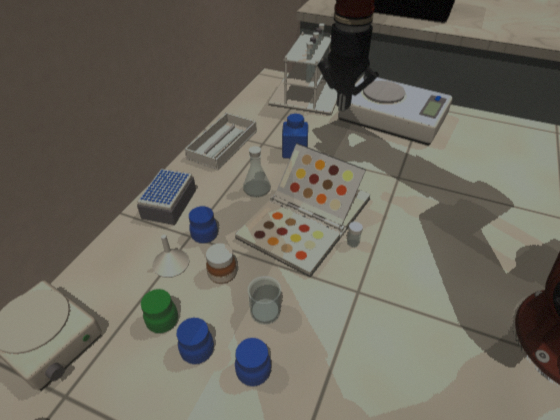

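View pics/b_wrist.png

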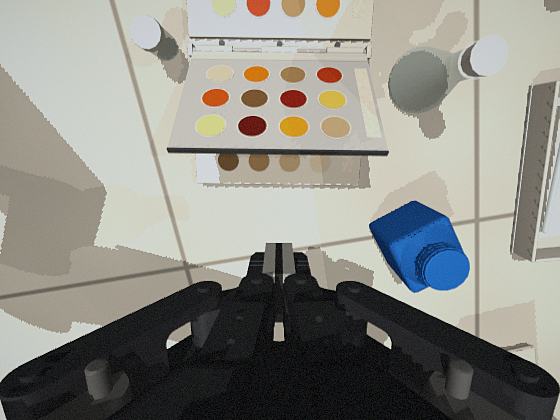

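The wrist picture shows the free edge dead ahead of the shut fingers (row 152) with clear space below. I'll go down beside the edge.

Call:
carry_out:
  targets:
    - [-1,0,0,0.055,0]
    - [-1,0,0,0.11,0]
    - [-1,0,0,0.11,0]
    - [-1,0,0,0.11,0]

```text
time_s: 2.05
position: [0.524, -0.2433, 0.1024]
orientation: [0.996, -0.088, 0.0, -0.0]
wrist_force: [1.8, -0.2, -0.3]
gripper_width: -0.0001
```

```bash
cat > wp.py <<'E'
from h import *
import sys
o=manip.get_obs();R=Ro.from_quat(o["orientation"]).as_matrix()
plan([])
def wp(t,lead=.004,r=.112,h=.011):
    if t<1.5: Y=-.135*np.cos(t)-h-.002*np.sin(t);Z=.0215+.135*np.sin(t)-.022
    else: Y=-r*np.cos(t)-.002*np.sin(t)-h; Z=.0215+r*np.sin(t)-.002*np.cos(t)
    return (0,Y+lead*np.sin(t),Z+lead*np.cos(t))
for t in np.arange(float(sys.argv[1]),float(sys.argv[2])+1e-6,.1): X=wp(t);print(round(t,2),np.round(X,4),np.round(R.T@(f2w(X)-o["position"]),3))
E
python3 wp.py .77 1.6
```

```text
yaw-FA -0.0015160033202962497 turn tool -0.0015160033202962497 pos f [-0.0002 -0.147   0.1024] F [ 1.8 -0.2 -0.3] t 2.05 q [-0.56  0.26  1.82  0.    1.06 -0.38] w -0.00011543419769907695
0.77 [ 0.     -0.1065  0.0963] [ 0.    -0.041  0.006]
0.87 [ 0.     -0.0965  0.1053] [ 0.    -0.051 -0.003]
0.97 [ 0.     -0.0857  0.1131] [ 0.    -0.061 -0.011]
1.07 [ 0.     -0.0741  0.1198] [ 0.    -0.073 -0.017]
1.17 [ 0.     -0.0618  0.1254] [ 0.    -0.085 -0.023]
1.27 [ 0.     -0.0491  0.1296] [ 0.    -0.098 -0.027]
1.37 [ 0.     -0.036   0.1326] [ 0.    -0.111 -0.03 ]
1.47 [ 0.     -0.0226  0.1342] [ 0.    -0.124 -0.032]
1.57 [ 0.     -0.0091  0.1335] [ 0.    -0.138 -0.031]
```

Call:
carry_out:
  targets:
    - [-1,0,-0.015,0.006,0]
    - [-1,0,-0.03,0.006,0]
    - [-1,0,-0.041,0.005,0]
    - [-1,0,-0.051,-0.003,0]
    - [-1,0,-0.061,-0.011,0]
    - [-1,0,-0.067,-0.014,0]
    - [-1,0,-0.073,-0.017,0]
    - [-1,0,-0.079,-0.02,0]
    - [-1,0,-0.085,-0.023,0]

```text
time_s: 3.18
position: [0.5386, -0.1589, 0.125]
orientation: [0.996, -0.088, -0.0, -0.001]
wrist_force: [0.1, -1.6, -0.7]
gripper_width: 0.0003
```

```bash
python3 wp.py 1.17 1.8
python3 - <<'E'
from h import *
snap("c")
a=[load("c",n)["frame"] for n in("side","top")]
a=np.vstack([a[0][110:310,180:420],a[1][100:300,180:420]])[:,:,::-1]
cv2.imwrite("pics/c_both.png",cv2.resize(np.hstack([a[:200],a[200:]]),None,fx=1.66,fy=1.66))
E
```

```text
yaw-FA -0.0017823778534230283 turn tool -0.0017823778534230283 pos f [-0.0005 -0.0614  0.125 ] F [ 0.1 -1.6 -0.7] t 3.175 q [-0.41  0.2   1.85  0.    1.09 -0.24] w 0.00026073614797672123
1.17 [ 0.     -0.0618  0.1254] [ 0.001  0.    -0.   ]
1.27 [ 0.     -0.0491  0.1296] [ 0.001 -0.012 -0.005]
1.37 [ 0.     -0.036   0.1326] [ 0.    -0.025 -0.008]
1.47 [ 0.     -0.0226  0.1342] [ 0.    -0.039 -0.009]
1.57 [ 0.     -0.0091  0.1335] [ 0.    -0.052 -0.008]
1.67 [0.     0.0021 0.1328] [ 0.    -0.064 -0.008]
1.77 [0.     0.0131 0.1309] [ 0.    -0.075 -0.006]
```

View pics/c_both.png

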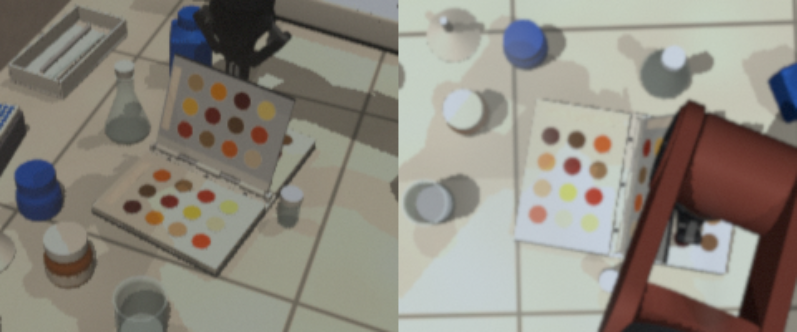

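The leaf turns with the fingers (contact force about 1.6 N), the hinge is moving, and the folder hasn't shifted. I'll continue past upright.

Call:
carry_out:
  targets:
    - [-1,0,-0.006,-0.003,0]
    - [-1,0,-0.013,-0.005,0]
    - [-1,0,-0.019,-0.007,0]
    - [-1,0,-0.026,-0.008,0]
    - [-1,0,-0.032,-0.009,0]
    - [-1,0,-0.039,-0.009,0]
    - [-1,0,-0.046,-0.009,0]
    - [-1,0,-0.053,-0.008,0]
    - [-1,0,-0.064,-0.008,0]
    - [-1,0,-0.075,-0.006,0]

```text
time_s: 4.58
position: [0.5517, -0.084, 0.1309]
orientation: [0.996, -0.088, -0.0, -0.001]
wrist_force: [-0.1, -0.5, -0.2]
gripper_width: -0.0001
```

```bash
python3 wp.py 1.77 3.2
python3 - <<'E'
from h import *
snap("d",("side",))
a=load("d","side")["frame"][:,:,::-1]
cv2.imwrite("pics/d_z.png",cv2.resize(a[100:300,180:420],None,fx=2.5,fy=2.5))
E
```

```text
yaw-FA -0.001207524609253885 turn tool -0.001207524609253885 pos f [-0.0007  0.0146  0.1309] F [-0.1 -0.5 -0.2] t 4.575 q [-0.28  0.18  1.85  0.    1.1  -0.1 ] w -0.00012302596242703753
1.77 [0.     0.0131 0.1309] [0.001 0.001 0.   ]
1.87 [0.     0.0239 0.1279] [ 0.001 -0.009  0.003]
1.97 [0.     0.0344 0.1239] [ 0.001 -0.02   0.007]
2.07 [0.     0.0444 0.1189] [ 0.001 -0.03   0.012]
2.17 [0.     0.0538 0.1129] [ 0.001 -0.039  0.018]
2.27 [0.     0.0626 0.1059] [ 0.001 -0.048  0.025]
2.37 [0.     0.0707 0.0982] [ 0.001 -0.056  0.033]
2.47 [0.     0.0779 0.0896] [ 0.001 -0.063  0.041]
2.57 [0.     0.0843 0.0804] [ 0.001 -0.07   0.051]
2.67 [0.     0.0897 0.0706] [ 0.001 -0.075  0.06 ]
2.77 [0.     0.0941 0.0603] [ 0.001 -0.079  0.071]
2.87 [0.     0.0974 0.0496] [ 0.001 -0.083  0.081]
2.97 [0.     0.0997 0.0387] [ 0.001 -0.085  0.092]
3.07 [0.     0.1009 0.0275] [ 0.001 -0.086  0.104]
3.17 [0.     0.1009 0.0163] [ 0.001 -0.086  0.115]
```

View pics/d_z.png

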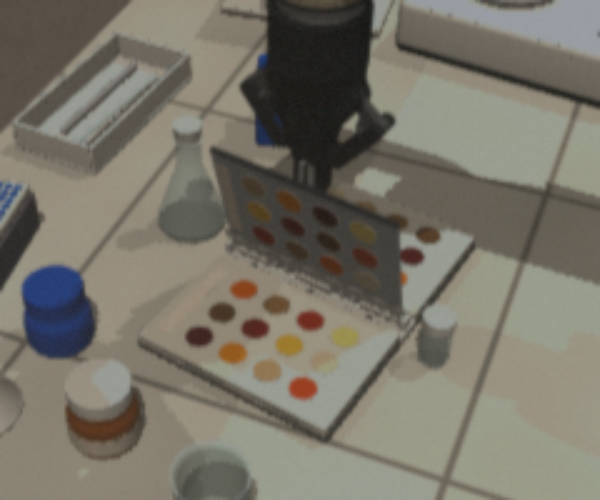

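The leaf is now just past upright. I'll follow the arc down on the left side.

Call:
carry_out:
  targets:
    - [-1,0,-0.009,0.003,0]
    - [-1,0,-0.02,0.007,0]
    - [-1,0,-0.03,0.012,0]
    - [-1,0,-0.039,0.018,0]
    - [-1,0,-0.048,0.025,0]
    - [-1,0,-0.056,0.033,0]
    - [-1,0,-0.063,0.041,0]
    - [-1,0,-0.07,0.051,0]
    - [-1,0,-0.075,0.06,0]
    - [-1,0,-0.079,0.071,0]

```text
time_s: 5.88
position: [0.5652, -0.0042, 0.0591]
orientation: [0.996, -0.087, -0.001, -0.002]
wrist_force: [0.5, 0.6, 0.3]
gripper_width: -0.0001
```

```bash
python3 wp.py 2.77 3.2
python3 - <<'E'
from h import *
snap("e",("side",))
a=load("e","side")["frame"][:,:,::-1]
cv2.imwrite("pics/e_z.png",cv2.resize(a[100:300,180:420],None,fx=2.5,fy=2.5))
E
```

```text
yaw-FA -0.0005604779985780295 turn tool -0.0005604779985780295 pos f [-0.0012  0.0956  0.0591] F [0.5 0.6 0.3] t 5.875 q [-0.13  0.3   1.87  0.    0.97  0.04] w -0.00014278938210285152
2.77 [0.     0.0941 0.0603] [ 0.001  0.002 -0.001]
2.87 [0.     0.0974 0.0496] [ 0.001 -0.002  0.009]
2.97 [0.     0.0997 0.0387] [ 0.001 -0.004  0.02 ]
3.07 [0.     0.1009 0.0275] [ 0.001 -0.005  0.032]
3.17 [0.     0.1009 0.0163] [ 0.001 -0.005  0.043]
```

View pics/e_z.png

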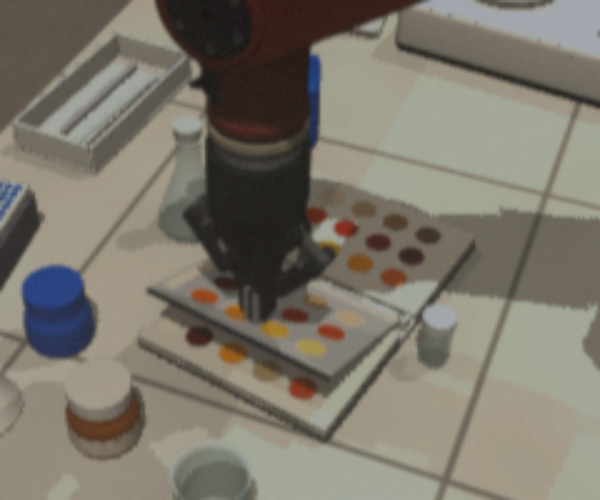

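Call:
carry_out:
  targets:
    - [-1,0,-0.002,0.009,0]
    - [-1,0,-0.004,0.018,0]
    - [-1,0,-0.005,0.025,0]
    - [-1,0,-0.005,0.03,0]
    - [-1,0,-0.005,0.033,0]
    - [-1,0,-0.005,0.036,0]
    - [-1,0,-0.005,0.036,0]

```text
time_s: 6.8
position: [0.5646, 0.0014, 0.0234]
orientation: [0.996, -0.087, -0.003, -0.002]
wrist_force: [-5.9, 0.5, 11.3]
gripper_width: 0.0002
```

```bash
python3 -c "
from h import *
plan([])"
```

```text
yaw-FA -0.0002932245231563879 turn tool -0.0002932245231563879 pos f [-0.0027  0.101   0.0234] F [-5.9  0.5 11.3] t 6.8 q [-0.12  0.36  1.87  0.    0.91  0.05] w 0.00015329460698027043
```

There's 11 N upward at z = 23.4 mm, so the leaf is at its stop. I'll lift off and look.

Call:
carry_out:
  targets:
    - [-1,0,0,-0.03,0]
    - [-1,0,0,-0.09,0]
    - [-1,0,0.06,-0.15,0]
    - [-1,0,0.12,-0.18,0]
    - [-1,0,0.18,-0.18,0]
    - [-1,0,0.24,-0.18,0]
    - [-1,0,0.3,-0.18,0]
    - [-1,0,0.3,-0.18,0]

```text
time_s: 7.8
position: [0.5125, -0.2985, 0.2027]
orientation: [0.996, -0.089, -0.002, -0.001]
wrist_force: [0.9, 1.0, 0.2]
gripper_width: 0.0004
```

Run:
```python
from h import *
snap("f")
a=load("f","side")["frame"][:,:,::-1]
cv2.imwrite("pics/f_sz.png",cv2.resize(a[130:330,150:400],None,fx=3,fy=3,interpolation=cv2.INTER_CUBIC))
a=load("f","top")["frame"][:,:,::-1]
cv2.imwrite("pics/f_tz.png",cv2.resize(a[100:290,180:410],None,fx=3.4,fy=3.1,interpolation=cv2.INTER_CUBIC))
```

```text
(no output)
```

View pics/f_sz.png

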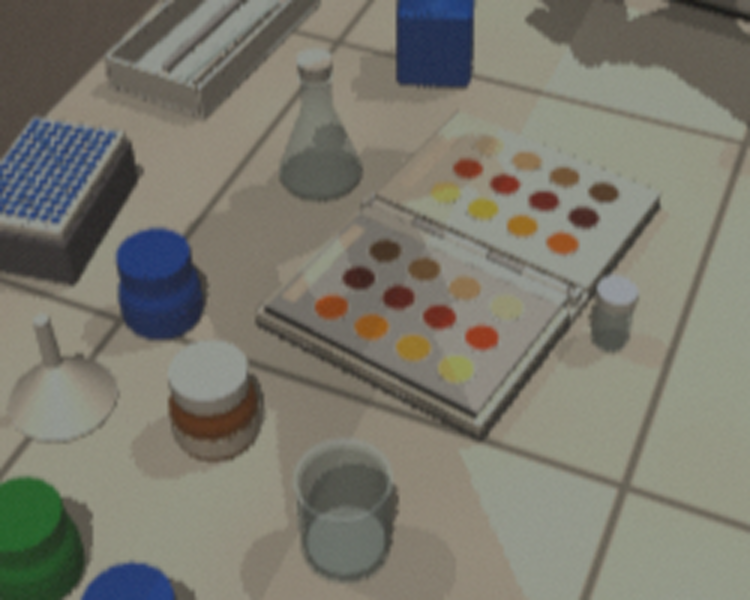

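View pics/f_tz.png

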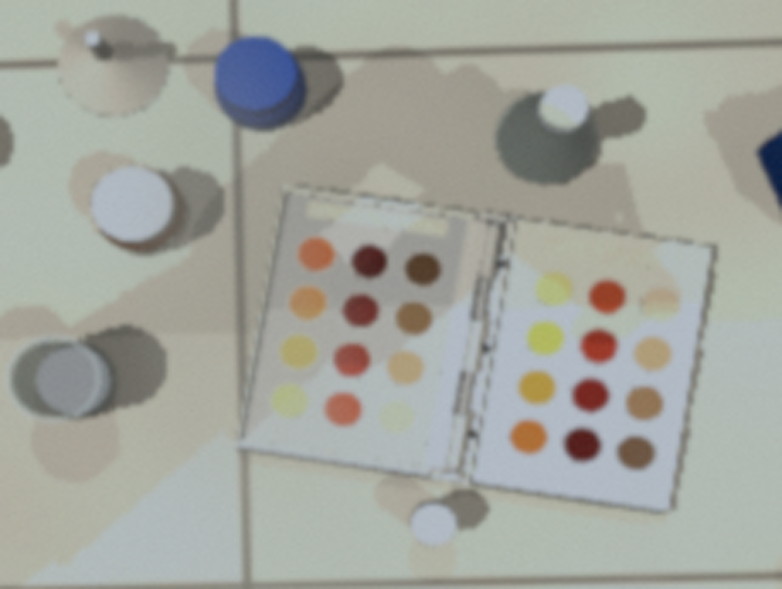

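The leaf lies flat on the left panel and the folder is where it was. All the corners are visible now, so I'll refit.

Run:
```python
import fit
from fit import *
import h
F=[(T,(.095,.138,.019),tz(283,184)),(T,(-.095,.138,.019),tz(240,446)),(T,(-.095,-.138,.019),tz(673,510)),(T,(.095,-.138,.019),tz(717,244)),
(S,(.095,.138,.019),sz(258,316)),(S,(-.095,.138,.019),sz(482,428)),(S,(-.095,-.138,.019),sz(660,198)),(S,(.095,-.138,.019),sz(456,113))]
for sel in (F[:4],F[4:],F):
    r=least_squares(lambda p:np.concatenate([proj(c,W(p,X))-q for c,X,q in sel]),[.55,-.1,-.17]);print(r.x,np.round(r.fun,1))
    p=r.x
    f=lambda q:(np.round([ (q[:2]-p[:2])@[np.cos(p[2]),np.sin(p[2])],(q[:2]-p[:2])@[-np.sin(p[2]),np.cos(p[2])]],4))
    print("jar top",f(ray(T,*tz(134,203),.062)),"side",f(ray(S,*sz(208,366),.062)))
h.plan([])
```

```text
[ 0.54913038 -0.10182797 -0.18059979] [ 0.7 -1.  -0.5  1.2 -0.   0.9 -0.2 -1.1]
jar top [0.06  0.224] side [0.0612 0.2252]
[ 0.54789206 -0.09490342 -0.18107261] [-1.9 -0.6  0.8  1.3  1.4 -1.3 -0.2 -0.6]
jar top [0.0623 0.2175] side [0.0635 0.2187]
[ 0.54887219 -0.09947384 -0.18067695] [-0.3 -0.9 -1.6  1.3 -1.1  1.1 -1.3 -1.  -1.3 -2.2  1.1 -0.5  1.4 -2.6
  0.1 -1.8]
jar top [0.0606 0.2218] side [0.0618 0.223 ]
yaw-FA -0.0016277250301433843 turn tool -0.0016277250301433843 pos f [-0.002  -0.1995  0.202 ] F [-0.9  1.2 -0.5] t 7.95 q [-0.64  0.18  1.72  0.    1.26 -0.46] w 2.634058345612862e-05
```

```bash
sed -i 's/^FX,FY,FA=.*/FX,FY,FA=0.5490,-0.1000,-0.1807/' h.py
python3 - <<'E'
from h import *
plan([(.061,.292,.2)])
T=load("f","top")
for uv in[(156,146),(145,187),(147,236)]: print(w2f(ray(T,*uv,.062)))
E
```

```text
yaw-FA 0.004672274969856616 turn tool 0.004672274969856616 pos f [-2.000e-04 -1.979e-01  2.020e-01] F [-0.9  1.2 -0.5] t 7.95 q [-0.64  0.18  1.72  0.    1.26 -0.46] w 2.634058345612862e-05
(0.061, 0.292, 0.2) [ 0.0635 -0.4896  0.0038]
[0.08015513 0.36031571 0.062     ]
[-0.0085451   0.36843749  0.062     ]
[-0.10854745  0.3466674   0.062     ]
```

Call:
carry_out:
  targets:
    - [-0.3,0.063,-0.06,0,0.005]
    - [-0.3,0.063,-0.12,0,0.005]
    - [-0.3,0.063,-0.49,0,0.005]
    - [-0.3,0.063,-0.49,0,0.005]
    - [-0.3,0.063,-0.49,0,0.005]
    - [-0.3,0.063,-0.49,0,0.005]
    - [-0.3,0.063,-0.49,0,0.005]
    - [-0.3,0.063,-0.49,0,0.005]
    - [-0.3,0.063,-0.49,0,0.005]
    - [-0.3,0.063,-0.49,0,0.005]

```text
time_s: 9.2
position: [0.6598, 0.1791, 0.2034]
orientation: [0.996, -0.088, -0.004, -0.002]
wrist_force: [-0.6, -0.0, 0.8]
gripper_width: 0.0297
```

Run:
```python
from h import *
plan([(.061,.291,.012)])
snap("g",("wrist","side"))
```

```text
yaw-FA 0.0036874514079613396 turn tool 0.0036874514079613396 pos f [0.0589 0.2944 0.2034] F [-0.6 -0.   0.8] t 9.2 q [0.16 0.36 1.48 0.01 1.3  0.34] w 0.029719369816859187
(0.061, 0.291, 0.012) [0.0036 0.0042 0.1914]
```

View pics/g_wrist.png

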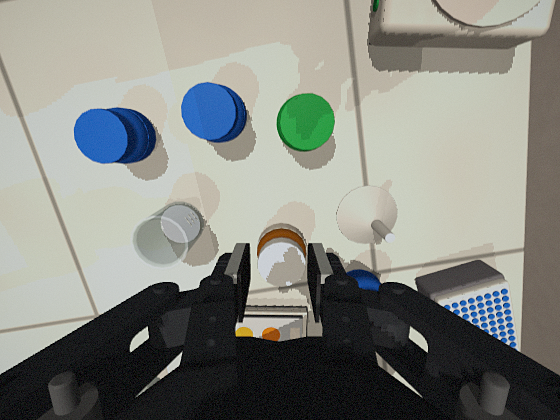

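Run:
```python
from h import *
c=load("g","wrist")
for X in [(.061,.222,.062),(.061,.291,0),(.059,.2944,.2),(.08,.36,.062)]: print(X,proj(c,f2w(X)))
# jar base-axis from wrist: cap center (282,262)
print(w2f(ray(c,282,266,.062)))
```

```text
(0.061, 0.222, 0.062) [280.89201042 266.9994744 ]
(0.061, 0.291, 0) [281.16671959 191.18774005]
(0.059, 0.2944, 0.2) [278.11934763 258.01584088]
(0.08, 0.36, 0.062) [302.04201845 131.76002198]
[0.06216119 0.22315731 0.062     ]
```

The wrist view agrees: jar at folder (0.062, 0.223), and the landing spot at pixel (281,191) is free. I'll descend there.

Call:
carry_out:
  targets:
    - [-0.3,0.004,0.003,0.06,0.004]
    - [-0.3,0.004,0.003,0.12,0.004]
    - [-0.3,0.004,0.003,0.16,0.004]
    - [-0.3,0.004,0.003,0.185,0.004]
    - [-0.3,0.004,0.003,0.191,0.004]
    - [-0.3,0.004,0.003,0.191,0.004]

```text
time_s: 10.05
position: [0.6628, 0.1726, 0.013]
orientation: [0.996, -0.093, -0.003, -0.002]
wrist_force: [-0.1, -0.2, 0.2]
gripper_width: 0.0294
```

Run:
```python
from h import *
plan([(.061,.257,.012),(.061,.203,.012)])
snap("h",("wrist","side"))
a=load("h","side")["frame"][:,:,::-1]
cv2.imwrite("pics/h_sz.png",cv2.resize(a[130:330,150:400],None,fx=3,fy=3,interpolation=cv2.INTER_CUBIC))
```

```text
yaw-FA -0.0055079385746709675 turn tool -0.0055079385746709675 pos f [0.063  0.2886 0.013 ] F [-0.1 -0.2  0.2] t 10.05 q [0.15 0.58 1.57 0.01 1.   0.33] w 0.02939437009648266
(0.061, 0.257, 0.012) [-0.0018  0.0316  0.0009]
(0.061, 0.203, 0.012) [-0.0015  0.0856  0.0007]
```

View pics/h_sz.png

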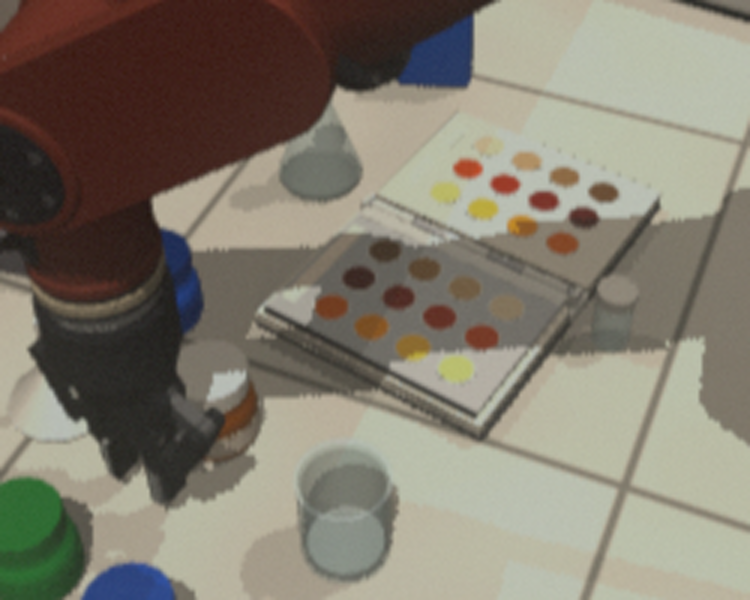

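View pics/h_wrist.png

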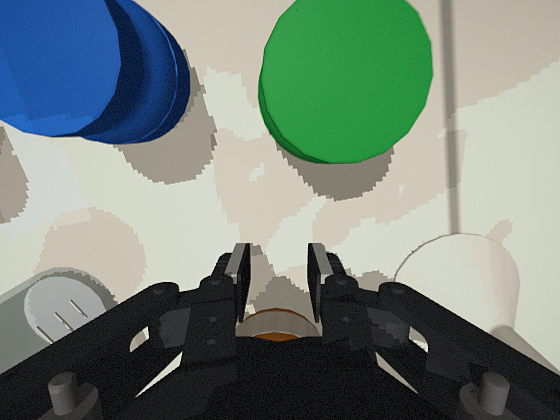

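Call:
carry_out:
  targets:
    - [-0.3,-0.001,0.01,0,-0.005]
    - [-0.3,-0.002,0.02,0,-0.005]
    - [-0.3,-0.002,0.026,0,-0.005]
    - [-0.3,-0.002,0.03,0,-0.005]
    - [-0.3,-0.002,0.034,0,-0.005]
    - [-0.3,-0.002,0.039,0,-0.005]
    - [-0.3,-0.002,0.044,0,-0.005]
    - [-0.3,-0.002,0.049,0,-0.005]
    - [-0.3,-0.002,0.054,0,-0.005]
    - [-0.3,-0.002,0.059,0,-0.005]

```text
time_s: 11.4
position: [0.6514, 0.1154, 0.0145]
orientation: [0.996, -0.09, -0.002, -0.003]
wrist_force: [-0.4, 1.5, 2.9]
gripper_width: 0.0298
```

Run:
```python
from h import *
plan([(.061,.203,.012)])
snap("i",("side","top"))
a=load("i","side")["frame"][:,:,::-1]
cv2.imwrite("pics/i_sz.png",cv2.resize(a[130:330,150:400],None,fx=3,fy=3,interpolation=cv2.INTER_CUBIC))
```

```text
yaw-FA 0.0001984946162674195 turn tool 0.0001984946162674195 pos f [0.062  0.2303 0.0145] F [-0.4  1.5  2.9] t 11.4 q [0.07 0.54 1.63 0.01 0.97 0.24] w 0.029803900780791523
(0.061, 0.203, 0.012) [-0.001   0.0273  0.0024]
```

View pics/i_sz.png

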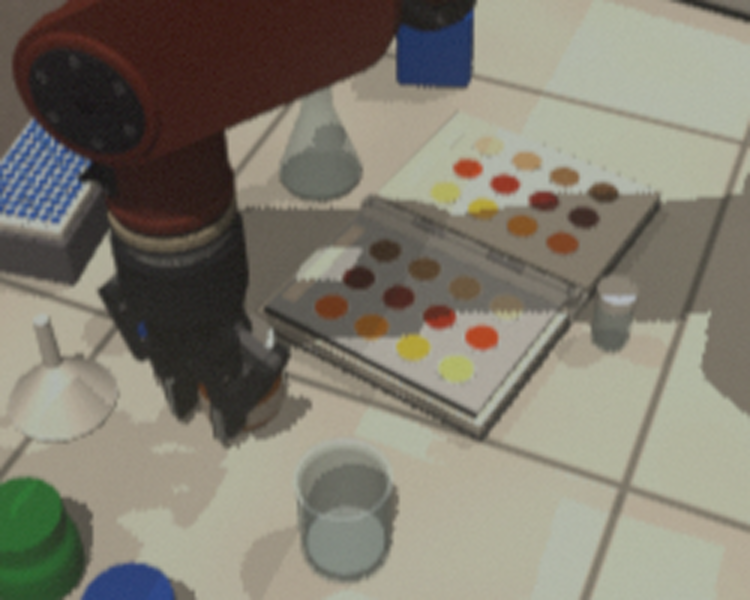

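Run:
```python
from h import *
for i in range(3): snap("j",("wrist",)); print(manip.get_obs()["wrist_force"],manip.get_obs()["position"])
```

```text
[-0.03094201  0.48720557  0.12789931] [0.65111787 0.1149975  0.01424671]
[ 0.42455643 -0.21772314  0.53298109] [0.65099128 0.11510897 0.01410846]
[-0.39867973  0.31210916 -0.07723939] [0.65092092 0.11522354 0.01405462]
```

View pics/j_wrist.png

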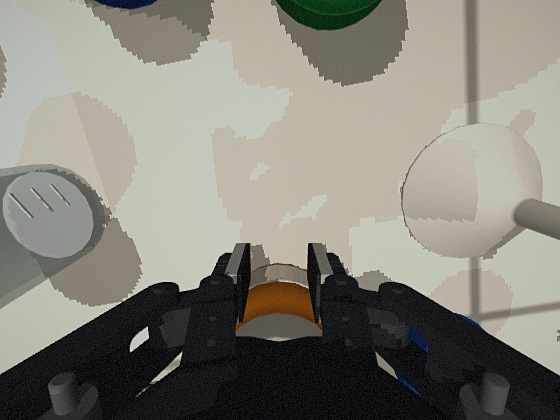

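The jar is upright and centred between the pads (cols 237 to 320), and the forces at rest are about 0. I'll keep pushing slowly.

Call:
carry_out:
  targets:
    - [-0.3,-0.001,0.004,0.001,0]
    - [-0.3,-0.001,0.007,0.001,0]
    - [-0.3,-0.001,0.01,0.001,0]
    - [-0.3,-0.001,0.013,0.001,0]
    - [-0.3,-0.001,0.016,0.001,0]
    - [-0.3,-0.001,0.018,0.001,0]
    - [-0.3,-0.001,0.02,0.001,0]
    - [-0.3,-0.001,0.022,0.001,0]

```text
time_s: 12.65
position: [0.6461, 0.0937, 0.0131]
orientation: [0.996, -0.09, -0.002, -0.002]
wrist_force: [-0.8, 3.0, 2.6]
gripper_width: 0.0295
```

Run:
```python
from h import *
plan([(.061,.203,.012)])
snap("k")
a=load("k","side")["frame"][:,:,::-1];b=load("k","top")["frame"][:,:,::-1]
cv2.imwrite("pics/k_z.png",np.hstack([cv2.resize(a[180:300,200:320],(390,390)),cv2.resize(b[120:240,190:310],(390,390))]))
```

```text
yaw-FA 0.0002660190885851177 turn tool 0.0002660190885851177 pos f [0.0607 0.208  0.0131] F [-0.8  3.   2.6] t 12.65 q [0.03 0.53 1.66 0.01 0.96 0.21] w 0.029473528568151323
(0.061, 0.203, 0.012) [0.0003 0.005  0.001 ]
```

View pics/k_z.png

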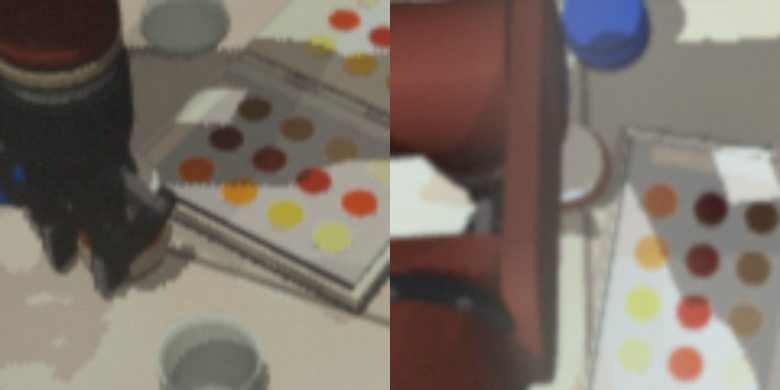

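View pics/k_wrist.png

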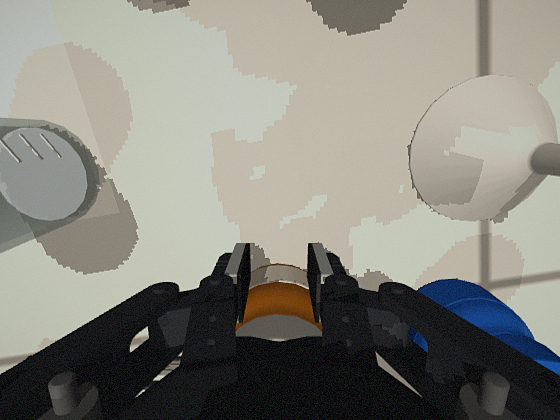

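Call:
carry_out:
  targets:
    - [-0.3,0,0.002,0.001,0]
    - [-0.3,0,0.003,0.001,0]
    - [-0.3,0,0.004,0.001,0]
    - [-0.3,0,0.004,0.001,0]

```text
time_s: 13.3
position: [0.6451, 0.0893, 0.0117]
orientation: [0.996, -0.09, -0.002, -0.002]
wrist_force: [0.4, 1.9, 1.7]
gripper_width: 0.0299
```

Call:
carry_out:
  targets:
    - [-0.3,0,0.001,0,0]
    - [-0.3,0,0.002,0,0]
    - [-0.3,0,0.003,0,0]
    - [-0.3,0,0.003,0,0]

```text
time_s: 13.8
position: [0.6449, 0.0883, 0.0118]
orientation: [0.996, -0.09, -0.002, -0.003]
wrist_force: [2.0, 7.5, 1.5]
gripper_width: 0.0299
```

Run:
```python
from h import *
plan([])
snap("l")
plan([])
a=load("l","side")["frame"][:,:,::-1];b=load("l","top")["frame"][:,:,::-1]
cv2.imwrite("pics/l_z.png",np.hstack([cv2.resize(a[180:300,200:320],(390,390)),cv2.resize(b[120:240,190:310],(390,390))]))
```

```text
yaw-FA -0.00037450187747412045 turn tool -0.00037450187747412045 pos f [0.0605 0.2024 0.0118] F [2.  7.5 1.5] t 13.8 q [0.02 0.52 1.66 0.01 0.96 0.2 ] w 0.029866218150998398
yaw-FA -0.00023386361467445105 turn tool -0.00023386361467445105 pos f [0.0604 0.2024 0.0118] F [0.8 7.4 0.3] t 13.95 q [0.02 0.52 1.66 0.01 0.96 0.2 ] w 0.030134856209184716
```

View pics/l_z.png

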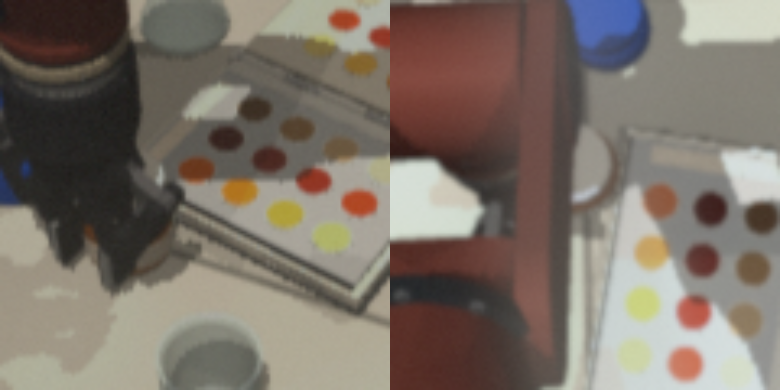

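A steady 7.4 N stall at Y = 0.2024, against a predicted contact of 0.203, means the jar is against the folder edge. I'll back straight off, then rise.

Call:
carry_out:
  targets:
    - [-0.3,0,-0.006,0,0]
    - [-0.3,0,-0.02,0,0]
    - [-0.3,0,-0.05,0,0]
    - [-0.3,0,-0.06,-0.01,0]
    - [-0.3,0,-0.06,-0.07,0]
    - [-0.3,0,-0.06,-0.13,0]
    - [-0.3,0,-0.06,-0.19,0]
    - [-0.3,0,-0.06,-0.22,0]
    - [-0.3,0,-0.06,-0.22,0]

```text
time_s: 15.08
position: [0.6588, 0.1456, 0.2376]
orientation: [0.996, -0.09, 0.002, -0.004]
wrist_force: [-1.0, 0.8, 0.5]
gripper_width: 0.0302
```

Call:
carry_out:
  targets:
    - [-0.3,0,0.06,0,0]
    - [-0.3,0,0.12,0,0]
    - [-0.3,0,0.18,0,0]
    - [-0.3,0,0.24,0,0]
    - [-0.3,0,0.3,0,0]
    - [-0.3,0,0.36,0,0]
    - [-0.3,0,0.42,0,0]
    - [-0.3,0,0.48,0,0]
    - [-0.3,0,0.48,0,0]

```text
time_s: 16.2
position: [0.5696, -0.3305, 0.2308]
orientation: [0.996, -0.093, 0.0, -0.004]
wrist_force: [1.1, -0.1, -1.0]
gripper_width: 0.0296
```

Run:
```python
from h import *
plan([])
snap("m")
a=load("m","side")["frame"][:,:,::-1]
cv2.imwrite("pics/m_sz.png",cv2.resize(a[130:330,150:400],None,fx=3,fy=3,interpolation=cv2.INTER_CUBIC))
a=load("m","top")["frame"][:,:,::-1]
cv2.imwrite("pics/m_tz.png",cv2.resize(a[100:290,180:410],None,fx=3.4,fy=3.1,interpolation=cv2.INTER_CUBIC))
```

```text
yaw-FA -0.006299305959729662 turn tool -0.006299305959729662 pos f [ 0.0616 -0.223   0.2308] F [ 1.1 -0.1 -1. ] t 16.2 q [-0.64  0.29  1.53  0.01  1.33 -0.45] w 0.02960240538172895
```

View pics/m_sz.png

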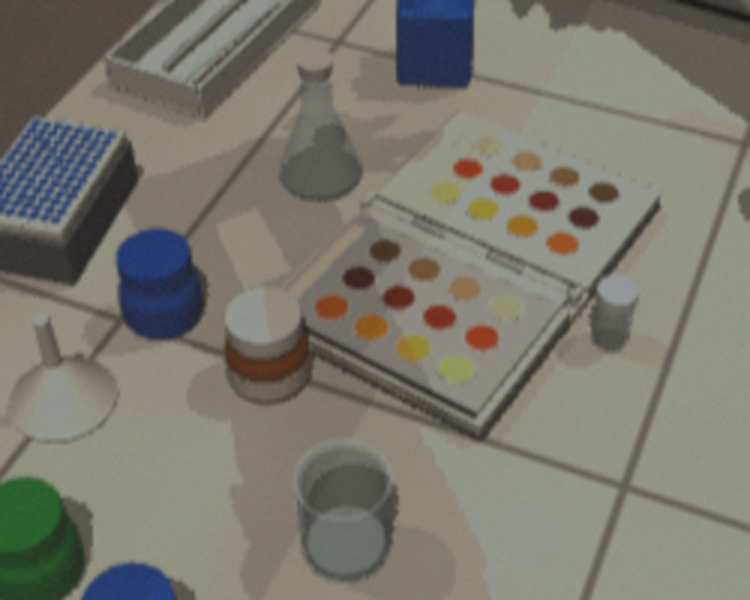

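View pics/m_tz.png

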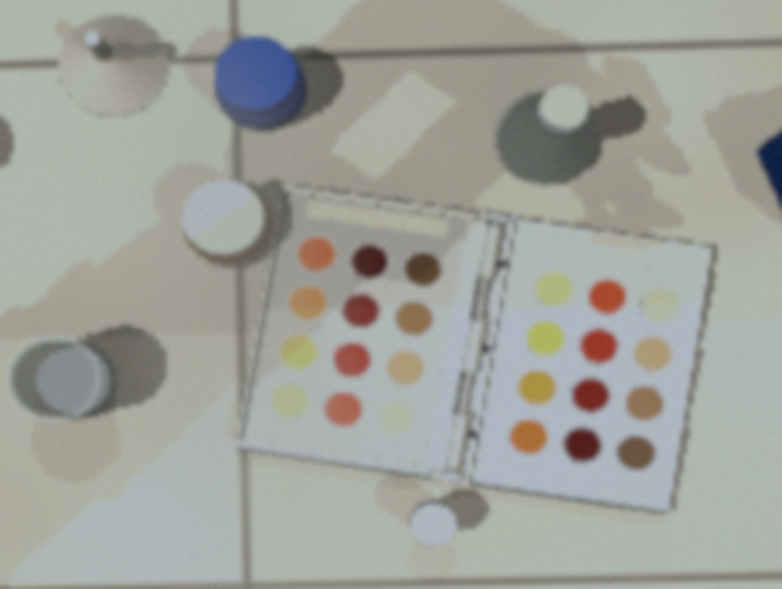

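Run:
```python
from h import *
for cam,a,b in(("top",(134,203),(224,217)),("side",(208,366),(265,313))):
    c=load("m",cam); f=(lambda x,y:(180+(x+.5)/3.4-.5,100+(y+.5)/3.1-.5)) if cam=="top" else (lambda x,y:(150+(x+.5)/3-.5,130+(y+.5)/3-.5))
    print(cam,w2f(ray(c,*f(*b),.062)))
g=lambda t,n:cv2.cvtColor(load(t,n)["frame"],cv2.COLOR_RGB2GRAY).astype(np.float32)
# folder shift: right panel, f vs m
for n,(r0,r1,c0,c1) in (("top",(165,265,318,392)),("side",(165,225,290,372))):
    print(n,cv2.phaseCorrelate(g("f",n)[r0:r1,c0:c1].copy(),g("m",n)[r0:r1,c0:c1].copy()))
    # subpixel left near corner
c=load("m","side")["frame"][:,:,::-1]
cv2.imwrite("pics/m_cz.png",cv2.resize(c[215:275,215:295],(800,600),interpolation=cv2.INTER_CUBIC))
```

```text
top [0.05944752 0.16604529 0.062     ]
side [0.05924918 0.16705856 0.062     ]
top ((0.5161899867963768, 0.04234461319304472), 0.9348114204406738)
side ((-0.034701289036924265, -0.026502178710124724), 0.8945843620653505)
```

View pics/m_cz.png

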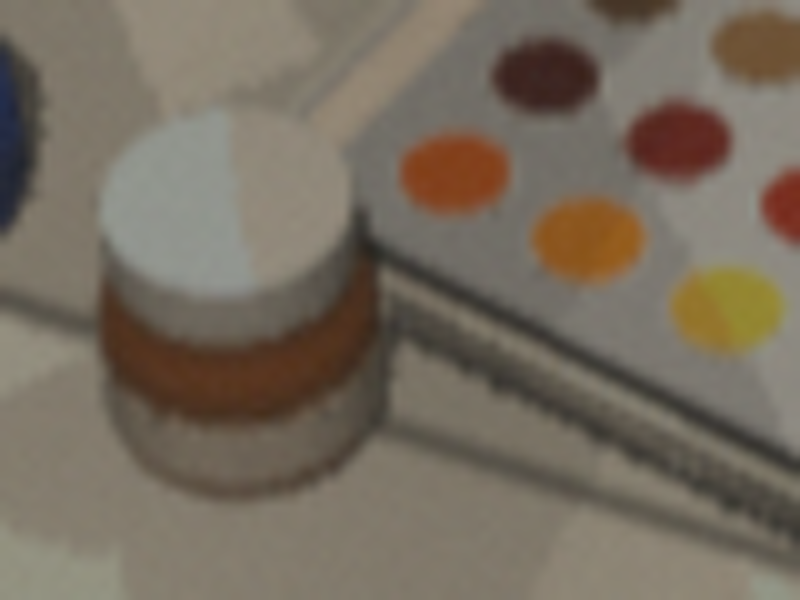

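The jar centre is at Y = 0.166 to 0.167 against an ideal 0.167. It stands upright and touches the edge, and the folder hasn't moved. I'll hand in.

```bash
python3 -c "
from h import *
print(manip.finish_job(), manip.get_obs()['time_s'])"
```

```text
the job is handed in; nothing more can be done
the job is handed in; nothing more can be done
```

The job is done and handed in at about 16 s. The leaf lies flat on the left-hand panel, and the amber jar stands upright against the folder's left-hand edge, beside the leaf. I turned the leaf first, with the fingers shut, and then pushed the jar with the fingers part open. Nothing was pinched or lifted.

**Leaf:** At the end of the turn the fingertips met 11 N upward at 23.4 mm, the height of the flat leaf's top. Later pictures show it still flat.

**Jar:** The push stalled at a steady 7.4 N, within 1 mm of where I expected contact. The last pictures put the jar's centre 166 mm (top camera) and 167 mm (side camera) off the spine; contact should be at 167 mm.

**Other items:** The flask, vial, beaker, funnel and bottles look unmoved in the last pictures; I did not measure them.

**Disagreements:**
- **Camera fit:** The top and side cameras differed by 5–7 mm on the folder's sideways position, so I used a joint fit.
- **Folder shift:** Comparing pictures from before and after the jar push, the side camera showed no shift of the folder. The top camera showed about 0.5 pixel (roughly 1 mm), which I put down to a changed shadow.

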